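# Start the annealing oven from its bench control box

### The arm

A 7-joint arm with a two-finger parallel gripper is mounted at the origin on the work surface. World frame = base frame: x ahead of the robot, y to its left, z up, the work surface at z = 0. Lengths are in mm, angles in rad, forces in N, time in s.
With the tool pointing down it reaches from about 400 to 850 mm from the base axis. Payload 4.5 kg.
Tool frame: the origin (TCP) lies between the finger pads; the fingertips stand 22 mm ahead of it and the grasp point (between the pads) lies 3 mm ahead of it; z points along the fingers, y is the line along which they close (so a half turn about z gives the same grasp; the last joint's range is limited). The gripper opens to 85 mm and grips with 20 to 120 N. Pads are 22 mm wide; open, the fingers measure 114 mm over their backs; the gripper's body (76 mm by 85 mm) begins 54 mm behind the grasp point. The pads swing forward as they close: fully open they stand 13 mm farther back than shut.
Start: joints at [1.142, 0.689, -0.195, 1.565, 0.157, 0.902, -0.215], TCP at [279.065, -559.263, 253.317] pointing down, gripper open.
Joint ranges: [-3.01, 3.01], [-0.46, 2.08], [-1.47, 1.51], [0.13, 2.56], [-1, 4.14], [0.04, 2.09], [-2.66, 2.66]. Speed limits (rad/s): [2.57, 2.57, 3.14, 3.14, 3.14, 3.14, 3.14].

### API

Orientations are given as a unit quaternion [x, y, z, w].
In Python, from plant import env, solver, viewer, outline_of, mark_of, read_time_s, read_qpos, read_qd, read_effort, read_ee_pos, read_orientation, read_wrist_force, read_wrist_torque, read_gripper_width, read_gripper_force gives the robot as it stands. The module is installed in compiled form; this text tells all that it offers. Calls block until the motion is done:
- env.move_ptp(position, orientation): joint-space move of the TCP to a pose.
- env.move_straight(position, rate=150, ori=None): straight line of the TCP; ori=None keeps the orientation; rate is the mean speed in mm/s.
- env.set_joints(angles): joint-space move.
- env.open_gripper() and env.close(grip_force=None): open the fingers fully, or close them until they stop; grip_force is the grip in N (None keeps the last).
- env.hold(seconds).
- solver.inverse_kinematics(position, orientation): joint angles nearest the present ones, or None.
- viewer.snapshot(name): name is "scene" or "top" or "wrist"; returns a dict with "pixels" (420x560x3 uint8, red, green, blue), "intrinsics" (3x3 intrinsics, pixels), "view" (4x4, takes a point from world to camera coordinates); the wrist camera has in their place "tool_from_camera" (4x4, takes a point from camera to tool coordinates, whose origin is the TCP and whose axes are the flange's). Camera axes: x right, y up, looking along -z (the intrinsics and any distortion apply to the point x, -y, -z); pixel columns grow to the right and rows downward; lengths in mm; the calibration is good to about 2 mm. The wrist camera is an equidistant fisheye: a pixel r from the principal point sees the ray r / f radians off the axis. A picture is of the moment at which its call begins: read the wrist's pose just before it. There is no depth.
A pose or a line that the arm cannot do raises env.IKError and nothing moves.
- env.finish_job(): hands the job in; it is judged then, once.
Trained networks look in a picture, given as the dict that the camera call returned (one of the last four; its "shot" number tells which), for a name from the list of things; names that differ only in an ending like _2 or _b are one class to them, and where a whole thing is asked for, a point or a joint stands for the part that bears it (a point fixed in the world has none). Each returns a list of dicts, best first, with "confidence" (0 to 1); they miss things now and then, are a little off and sometimes report something else, mostly with a low value. They report only what shows in the picture. A call takes as long as a camera call.
- outline_of(picture, query): "mask" (420x560 bool, what is visible of it) and "xy" ([column, row] as shares, 0 to 1, of the picture: columns of its width, rows of its height, amid what is visible of it).
- mark_of(picture, query): "xy" ([column, row] as shares, 0 to 1, of the picture: columns of its width, rows of its height: a listed point, or the origin of a listed thing).
Readings, each from a call of its own:
- read_time_s(): time.
- read_qpos(): joint angles.
- read_qd(): joint speeds.
- read_effort(): joint torques, N m.
- read_ee_pos(): TCP position.
- read_orientation(): TCP orientation.
- read_wrist_force(): force on the tool from outside, world axes, zero at the start.
- read_wrist_torque(): the same for the moment, N m.
- read_gripper_width(): finger opening in mm.
- read_gripper_force(): force on a finger pad.
Only numpy, scipy, OpenCV 4.12 (cv2) and the standard library are available. Lean on these libraries where they do the work, as an engineer would, in place of code of your own. Each camera call takes 0.05 s, during which the arm holds its last target. There are 200 camera calls.

### The job

Start the annealing oven in the glass workshop by pushing its controls with the fingers: tip the black rocker switch fully over to the side with the white dot, then push the blue fan key fully in (it stays in), and only then press the green heat button fully down, keep it down for two seconds and let it come back up. Do not press the red stop button at any time, and leave the glass, the wax, the jacks and the wooden block standing or lying as they are; nothing is to be picked up.

Things in the scene. Friction and masses are not known exactly. Their poses are not given: they have to be found in the camera images.
- console: grey control box bolted to the bench, 170 x 370 x 70 mm (x, y, z). Origin: centre of its underside; x points away from the robot, z up; flat top 70 mm above the bench. Four controls stand in a row along its y axis, 15 mm to the -x side of its middle, 84 mm apart; their order changes from run to run. The dark display and three small amber lamps are dummies.
- rocker_on (a point): centre of the white-dot (ON) face of the black rocker, 22 mm from the pivot, on the surface. The rocker is a shallow V, 32 mm wide, two faces 34 mm long meeting at the pivot, which runs along console y, in an 80 x 44 mm steel frame. The dot face is on the far side (console +x). When on, it lies level 20 mm above the console top (90 mm above the bench); when off, this point is 8.5 mm higher.
- rocker (a joint): rocker angle, rad: 0 = off (dot end up), 0.4 = fully on (dot face down and level). It starts between 0 and 0.08 and stays where it is left; pushing down on the dot face turns it, with about 3 to 5 N.
- fan_top (a point): centre of the top of the blue fan key, a round blue plunger 36 mm across in a black collar (52 mm across, 12 mm high). Its top is 23 mm above the console top when out, 16 mm when fully in.
- fan (a joint): travel of the blue fan key, m: 0 = out, 0.007 = fully in. Friction holds it wherever it is left (it takes about 4 N to push); it starts out.
- heat_top (a point): centre of the top of the green heat button, a round green plunger 36 mm across in a black collar (52 mm across, 12 mm high). Its top is 23 mm above the console top when up, 16 mm when fully down.
- heat (a joint): travel of the green heat button, m: 0 = up, 0.007 = fully down. A spring returns it; it begins to move at about 2 N and is fully down at 6 N.
- stop_top (a point): centre of the top of the red stop button, a round red plunger 36 mm across in a yellow collar (52 mm across, 12 mm high), top 23 mm above the console top. Not to be pressed.
- stop (a joint): travel of the red stop button, m: 0 = up, 0.007 = down; a spring returns it. Must stay up.
- tumbler: loose green glass tumbler, 72 mm across the rim, 95 mm tall, standing on the bench beside one end of the console. Origin: centre of its underside. To be left alone.
- wax: loose round ochre cake of beeswax, 72 mm across, 35 mm high, on the bench beside the other end of the console. Origin: centre of its underside. To be left alone.
- jacks: loose pair of glassmaker's jacks (big steel tweezers with pale wooden ends) lying flat on the bench between the robot and the console, 222 x 60 x 12 mm, its length along its own x. Origin: centre of its underside. To be left alone.
- block: loose pale wooden block with a round dark hollow painted on top, 60 x 90 x 50 mm, on the bench behind the console as seen from the robot. Origin: centre of its underside. To be left alone.

How it is judged (in metres and radians):
On the way, in this order (a step that is already met when the one before it is completed fails the run):
1. the rocker is tipped over to the white-dot side (value of joint rocker above 0.33 rad and value of joint fan below 0.002 m), for 0.2 s.
2. the blue fan key is pushed in (value of joint fan above 0.0052 m and value of joint heat below 0.002 m), for 0.2 s.
3. the green heat button is held down without a break (the rule asks 1.5 s) (value of joint heat above 0.0048 m), for 1.5 s.
At the end, for the whole second after the job is handed in: The rocker is on (over 0.33 of 0.40 rad), the blue key is in (over 5.2 of 7 mm), the green button, held down (over 4.8 of 7 mm) for at least 1.5 s, and the red one are back up (under 1.5 mm), and the tumbler, wax, jacks and block are at rest, upright or flat, within 20 mm of where they began (value of joint rocker above 0.33 rad and value of joint fan above 0.0052 m and value of joint each of heat, stop below 0.0015 m and distance of each of tumbler, wax, jacks, block from where it was at the start of the episode below 0.02 m and angle between each of tumbler, wax, jacks, block's own z axis and vertical below 0.2 rad and linear speed of each of tumbler, wax, jacks, block below 0.02 m/s); the robot touches nothing.
It fails at once if the red stop button is pressed (over 2 mm) (value of joint stop above 0.002 m).
It fails at once if the blue key is pushed (over 2 mm) before the rocker is on (value of joint fan above 0.002 m and value of joint rocker below 0.3 rad).
It fails at once if the green button is pressed (over 2 mm) before the rocker is on and the blue key is in (value of joint heat above 0.002 m and (value of joint rocker below 0.3 rad or value of joint fan below 0.0045 m)).
It fails at once if the tumbler, wax, jacks or block is lifted, carried, knocked over or pushed away (over 20 mm or 0.35 rad) (distance of any of tumbler, wax, jacks, block from where it was at the start of the episode above 0.02 m or angle between any of tumbler, wax, jacks, block's own z axis and vertical above 0.35 rad).
It also fails if it takes over 50 s, if anything falls off the work surface, if the arm or the gripper's body presses on something with over 40 N, if the wrist force passes 120 N, or if a joint passes its speed limit or range.

## Working session

There is one attempt and no reset: what is moved stays moved. The work goes in short steps, each a Python script; the robot and the scene stay as the last script left them, time stands still between calls to the robot, and variables do not carry over. Pictures are saved under pics/ and viewed, at most 10 in all, crops included, and the job is handed in when it is done.

```bash
mkdir -p pics; cat > h.py <<'E'
import numpy as np, cv2
from plant import *
def ray(p,xy):
    K=np.array(p["intrinsics"]);V=np.array(p["view"]);R=V[:3,:3];t=V[:3,3]
    u,v=xy[0]*560,xy[1]*420
    d=np.linalg.inv(K)@[u,v,1]; d=np.array([d[0],-d[1],-d[2]])
    return -R.T@t, R.T@d
def at_z(p,xy,z):
    o,d=ray(p,xy); return o+d*(z-o[2])/d[2]
def tri(a,b):
    A=[];B=[]
    M=np.zeros((3,3));y=np.zeros(3)
    for p,xy in (a,b):
        o,d=ray(p,xy);d/=np.linalg.norm(d);P=np.eye(3)-np.outer(d,d);M+=P;y+=P@o
    return np.linalg.solve(M,y)
E
python3 - <<'E'
from h import *
np.set_printoptions(precision=1,suppress=True)
S=viewer.snapshot("scene");T=viewer.snapshot("top")
cv2.imwrite("pics/a.png",S["pixels"][...,::-1]);cv2.imwrite("pics/b.png",T["pixels"][...,::-1])
print(S.keys(),read_time_s(),read_orientation(),read_gripper_width())
Z=dict(rocker_on=98.5,fan_top=93,heat_top=93,stop_top=93,console=0,tumbler=0,wax=0,jacks=0,block=0)
for n,z in Z.items():
    r={}
    for k,p in(("S",S),("T",T)):
        m=mark_of(p,n)
        for q in m[:2]: print(n,k,round(q["confidence"],2),np.array(q["xy"])*[560,420],at_z(p,q["xy"],z))
        if m:r[k]=m[0]["xy"]
    if len(r)==2: print("   tri",tri((S,r["S"]),(T,r["T"])))
print(read_time_s())
E
```

```text
dict_keys(['pixels', 'intrinsics', 'view', 'shot']) 0.1 [ 1.   0.2 -0.  -0. ] 85.45529014431533
rocker_on S 0.31 [243.5 192.9] [606.2 -73.7  98.5]
rocker_on T 0.81 [200.  194.6] [575.9 202.2  98.5]
   tri [636.6 101.4 216.8]
fan_top S 0.61 [301.1 196.9] [532.4  44.5  93. ]
fan_top T 0.57 [279.2 223.2] [524.5  47.4  93. ]
   tri [526.6  44.7  89. ]
heat_top S 0.74 [327.3 208.9] [533.9 119.   93. ]
heat_top T 0.82 [238.3 213.4] [541.6 127.3  93. ]
   tri [541.7 125.1 101.4]
stop_top S 0.43 [279.7 179.5] [505.9 -38.4  93. ]
stop_top T 0.6 [325.2 230.3] [513.  -41.9  93. ]
   tri [511.  -38.8  96.4]
console S 0.9 [310.5 235.7] [549.   86.4  -0. ]
console T 0.82 [264.9 215.5] [546.7  79.9   0. ]
   tri [546.   82.   -4.6]
tumbler S 0.67 [241.6 194.3] [ 521.6 -157.8    0. ]
tumbler T 0.82 [378.8 236.6] [ 507.8 -163.1    0. ]
   tri [ 509.3 -166.9  -12.6]
wax S 0.8 [408.6 283.2] [549.9 345.4   0. ]
jacks S 0.96 [346.6 204.5] [391.9  99.6   0. ]
block S 0.95 [256.9 264.5] [701.6  37.5   0. ]
block S 0.41 [240.9 193.4] [ 519.7 -161.8    0. ]
block T 0.91 [284.2 143.7] [703.5  42.7   0. ]
block T 0.53 [202.7 192. ] [594.  214.4   0. ]
   tri [703.6  41.3   3.9]
1.0
```

```bash
python3 -c "
import cv2
b=cv2.imread('pics/b.png')[90:330,120:420];cv2.imwrite('pics/b2.png',cv2.resize(b,None,fx=2.4,fy=2.4,interpolation=2))"
```

```text
(no output)
```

View pics/a.png

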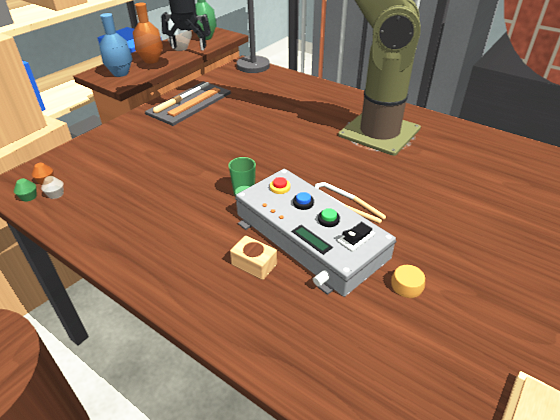

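View pics/b2.png

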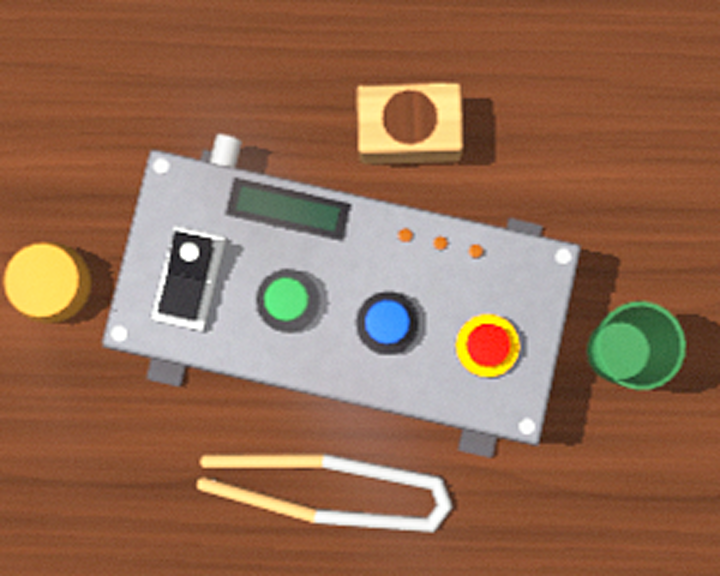

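The picture shows the order from the robot's left as rocker, green, blue, red. The crop has the dot at (189,251), green at (286,300), blue at (388,321) and red at (490,345). The scene camera's rocker mark at (243,193) is wrong because it lies on the tumbler, so I'll drop it and fit the console pose to the other marks.

```bash
cat >> h.py <<'E'
from scipy.optimize import least_squares
from scipy.spatial.transform import Rotation as Ro
L=np.array([[5.5,126],[-15,42],[-15,-42],[-15,-126],[0,0],[-15,42],[-15,-42],[-15,-126],[0,0]])
W=np.array([[575.9,202.2],[541.6,127.3],[524.5,47.4],[513,-41.9],[546.7,79.9],[533.9,119],[532.4,44.5],[505.9,-38.4],[549,86.4]])
def xf(p,l): c,s=np.cos(p[2]),np.sin(p[2]); return np.atleast_2d(l)@np.array([[c,s],[-s,c]])+p[:2]
fit=least_squares(lambda p:(xf(p,L)-W).ravel(),[547,82,-.17],loss='soft_l1',f_scale=3)
P=fit.x
C=np.array([np.cos(P[2]),np.sin(P[2])]);
def ori():
    best=None
    for s in(1,-1):
        y=s*np.array([-C[1],C[0],0]);z=np.array([0,0,-1.]);x=np.cross(y,z)
        q=Ro.from_matrix(np.c_[x,y,z]).as_quat()
        j=solver.inverse_kinematics([*xf(P,[0,126])[0],200],q)
        if j is not None:
            c=abs(j[6])
            if best is None or c<best[0]: best=(c,q)
    return best[1]
def fz(): return float(read_wrist_force()[2])
def press(x,y,z0,zmin,fmax,step=1.5):
    """step straight down (tip heights) until the reaction reaches fmax or zmin"""
    f0=fz(); z=z0; log=[]
    while z>zmin:
        z-=step; env.move_straight([x,y,z+22],rate=30); f=fz()-f0; log.append((round(z,1),round(float(read_ee_pos()[2])-22,1),round(f,1)))
        if f>fmax: break
    print(log); return z
E
python3 - <<'E'
from h import *
np.set_printoptions(precision=2,suppress=True)
print(P,(xf(P,L)-W).round(1).tolist())
q=ori();print(q)
x,y=xf(P,[8,126])[0]
env.close(20)
env.move_ptp([x,y,230],q); print(read_qpos(),read_time_s())
env.move_straight([x,y,105+22],rate=120)
print(fz(),read_gripper_width(),read_ee_pos(),read_time_s())
S=viewer.snapshot("wrist");T=viewer.snapshot("top")
cv2.imwrite("pics/c.png",np.hstack([cv2.resize(S["pixels"][...,::-1],(400,300)),cv2.resize(T["pixels"][90:330,120:440,::-1],(400,300),interpolation=2)]))
E
```

```text
[547.72  81.86  -0.18] [[-0.1, 2.6], [-1.1, -1.4], [0.9, -4.1], [-2.7, 2.5], [1.0, 2.0], [6.6, 6.9], [-7.0, -1.2], [4.4, -1.0], [-1.3, -4.5]]
[0.09 1.   0.   0.  ]
[ 0.02  0.81 -0.81  1.61  0.66  1.02  0.38] 4.65
0.2916755372828347 -0.09710186810758163 [578.75 204.86 127.78] 5.6583
```

View pics/c.png

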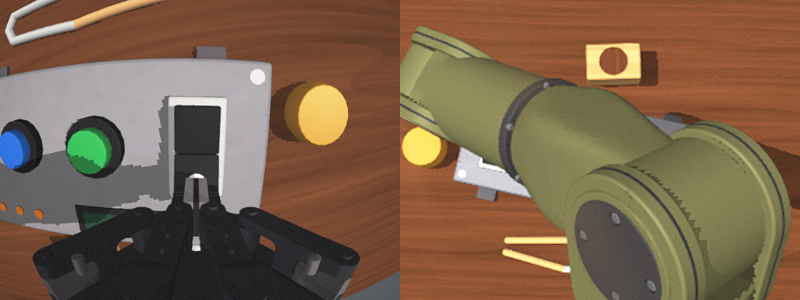

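The wrist view shows the shut fingertips over the dot face at about (197,180), centred across the rocker, with the wax clear. Next I'll press the rocker.

```bash
python3 - <<'E'
from h import *
x,y=xf(P,[8,126])[0]
press(x,y,103,86,14,2)
env.hold(.3); print(fz(),read_ee_pos())
env.move_straight([x,y,150],rate=120)
x,y=xf(P,[-15,42])[0]; env.move_straight([*xf(P,[-40,84])[0],190],rate=200)
S=viewer.snapshot("wrist"); cv2.imwrite("pics/d.png",S["pixels"][...,::-1]); print(read_time_s())
E
```

```text
[(101, 101.2, 1.1), (99, 99.2, 1.9), (97, 97.0, 2.5), (95, 94.8, 2.5), (93, 92.7, 1.4), (91, 90.7, 1.6), (89, 90.1, 11.4), (87, 89.9, 23.8)]
23.657504955725873 [578.19119976 204.37636676 111.93484708]
9.1583
```

View pics/d.png

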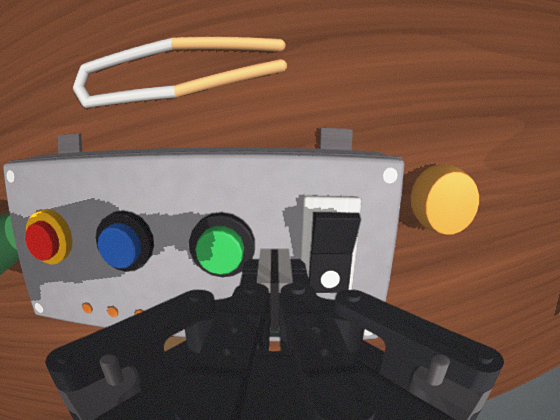

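The rocker met its hard stop at 90 mm, as specified for fully on, and the picture shows the dot face level with the dot at (330,280). Next is the blue key.

```bash
python3 - <<'E'
from h import *
x,y=xf(P,[-15,-42])[0]
env.move_straight([x,y,160],rate=200)
env.move_straight([x,y,97+22],rate=100)
S=viewer.snapshot("wrist"); cv2.imwrite("pics/e.png",S["pixels"][...,::-1])
press(x,y,95,80,15,2)
env.hold(.3); print(fz(),read_ee_pos())
env.move_straight([x,y,160],rate=120)
x,y=xf(P,[-15,42])[0]
env.move_straight([x-20,y,190],rate=200)
S=viewer.snapshot("wrist"); cv2.imwrite("pics/f.png",np.hstack([cv2.resize(cv2.imread("pics/e.png"),(400,300)),cv2.resize(S["pixels"][...,::-1],(400,300))])); print(read_time_s())
E
```

```text
[(93, 93.2, -0.4), (91, 91.1, 2.0), (89, 88.9, 2.1), (87, 86.8, 1.8), (85, 85.9, 11.2), (83, 85.5, 27.4)]
27.744320361529507 [525.56226996  43.29906185 107.51533641]
13.6583
```

View pics/f.png

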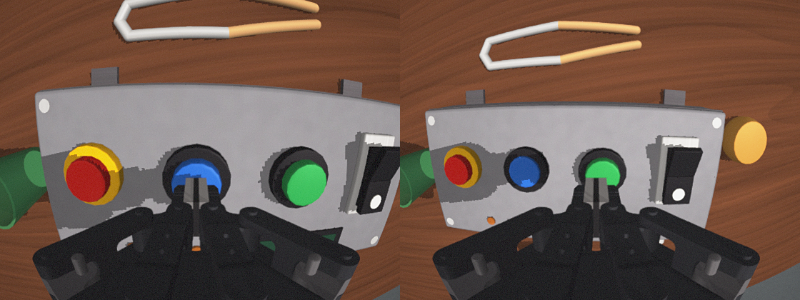

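The left half shows the fingers centred on the blue key at (196,185). The right half shows the key sunk in its collar at (525,170), and it stopped hard at 86 mm. Now I'll press and hold the green button.

```bash
python3 - <<'E'
from h import *
x,y=xf(P,[-15,42])[0]
env.move_straight([x,y,97+22],rate=120)
press(x,y,95,80,16,2)
for _ in range(4): env.hold(.55); print(round(fz(),1),round(float(read_ee_pos()[2])-22,2))
env.move_straight([x,y,200],rate=120)
env.move_straight([x-60,y,260],rate=200); env.hold(.3)
print(fz(),read_time_s())
W=viewer.snapshot("wrist");S=viewer.snapshot("scene")
for n in("tumbler","wax","jacks","block"):
    m=mark_of(S,n)
    if m: print(n,m[0]["confidence"],np.round(np.array(m[0]["xy"])*[560,420],1))
cv2.imwrite("pics/g.png",np.hstack([cv2.resize(W["pixels"][...,::-1],(400,300)),cv2.resize(S["pixels"][150:300,225:425,::-1],(400,300),interpolation=2)]))
E
```

```text
[(93, 93.3, -0.4), (91, 91.3, 3.2), (89, 89.1, 3.2), (87, 87.2, 4.0), (85, 86.0, 11.5), (83, 85.8, 27.3)]
27.8 85.77
26.5 85.76
27.6 85.77
27.9 85.76
-0.04375255694762471 19.975
tumbler 0.79 [243.3 191.1]
wax 0.81 [407.8 285.4]
jacks 0.83 [346.9 206.6]
block 0.57 [255.  265.6]
```

View pics/g.png

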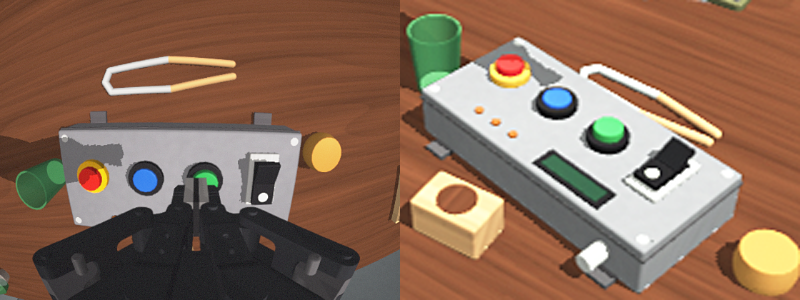

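The scene view shows the dot side of the rocker down at (655,172), blue in at (557,100), and green back up at (608,130). Red is up and nothing loose has moved, so I'm handing it in.

```bash
python3 -c "
from plant import env
print(env.finish_job())"
```

```text
the job is handed in; nothing more can be done
None
```

The job is handed in, with no verdict returned: I tipped the rocker fully on, pushed the blue key fully in, then held the green button down for over 2 s and let it come back up; red was never pressed and the loose things look unmoved.

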